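# Shut and lock the hob's service hatch

## Robot

A 6-joint arm with a two-finger parallel gripper is mounted at the origin on the work surface. World frame = base frame: x ahead of the robot, y to its left, z up, the work surface at z = 0. Lengths are in m, angles in degrees, forces in N, time in s.
With the tool pointing down it reaches from about 0.35 to 0.875 m from the base axis. Payload 4.2 kg.
Tool frame: the origin (TCP) lies between the finger pads, 19 mm behind the fingertips; this is the grasp point; z points along the fingers, y is the direction in which the jaws open and shut (so a half turn about z gives the same grasp; the last joint's range is limited). The gripper opens to 87 mm and grips with 3 to 60 N. Pads are 19 mm wide; open, the fingers measure 117 mm over their backs; the gripper's body (75 mm by 190 mm) begins 51 mm behind the grasp point.
Start: joints at [82.827, 22.042, 0.453, 0, -68.411, -14.817], TCP at [0.234, 0.58, 0.241] pointing down, gripper open.
Joint ranges: [-179.83, 179.83], [-69.29, 118.12], [-61.27, 80.66], [-181.25, 117.63], [-171.15, -9.14], [-177.46, 177.46]. Speed limits (degrees/s): [159.86, 159.86, 180, 180, 180, 180].

## Interface

Orientations are given as a 3x3 rotation matrix whose columns are the frame's x, y, z axes.
In Python, from station import telemetry, capture, order gives the robot as it stands.
- The arm moves only by the tool drive_tool, never from a script. Its argument "series" is a list of rows, each a list of 4 numbers: the shift along the tool's x, y, z as a fraction of full scale, then the turn about the tool's z as a fraction of full scale. In form: [[dx, dy, dz, turn], ...]. A call has 1 to 10 rows; each row is the pose to reach, as a shift and turn from the pose commanded when the call began, along the tool's axes at that moment; what a row does not reach only later rows make up. Full scale, the value 1, is 0.12 m for a shift and 2 rad for a turn. A row lasts 1/8 s, in which the tool goes at most 62.5 mm and 10.7 degrees, less where a joint would pass 70% of its speed; a pose out of reach is approached as far as the arm can. A call with a number of a shift or a turn outside -1 to 1 is refused whole. A call with a gripper value outside its range is refused whole. "fingers" is the finger opening in mm, from 0 to 87, set as the call begins (left out, the last holds). The fingers move at their own pace and stop on an object; the grip force is fixed at half the most. Time passes only in rows, so rows that repeat a pose let the fingers close. It gives the time, the measured TCP pose, the force and the opening at its end, in the units of the state.
- telemetry.sense(): the state, without advancing time (a new reading comes with each control period).
- capture(name): name is "side" or "top"; returns a dict with "color" (420x560x3 uint8, blue, green, red), "fx", "fy", "cx", "cy" (pixels), "eye" and "attitude" of the camera in the world. Camera axes: x right, y up, looking along -z (the intrinsics and any distortion apply to the point x, -y, -z); pixel columns grow to the right and rows downward; lengths in m; the calibration is good to about 2 mm. A picture is of the moment at which its call begins. There is no depth.
- order.finish_job(): hands the job in, once; it reports no verdict.
The state is a dict: "time_s": time; "joints": joint angles; "joint_velocities": joint speeds; "effort": joint torques, N m; "tcp_pos": TCP position; "ee_rot": TCP orientation; "wrist_force": force on the tool from outside, world axes, zero at the start; "moment": the same for the moment, N m; "gripper_width": opening from 0.0 (shut) to 1.0 (fully open).
Only numpy, scipy, OpenCV 4.12 (cv2) and the standard library are available. Lean on these libraries where they do the work, as an engineer would, in place of code of your own. Each camera call takes 0.05 s, during which the arm holds its last target. There are 200 camera calls.

## Task

The service hatch on top of the counter-top warming hob has been left open after cleaning. Swing it shut, then lock it with its quarter-turn fastener: press the black wing knob down until you feel its cross bar bottom out, keep it down while you turn it a quarter turn clockwise (seen from above), and let go so that the cam catches. Do not force the fastener, neither pressing nor turning, and leave the saucepan, the pepper mill and the sauce bottle where they stand.

Things in the scene. Friction and masses are not known exactly. Their poses are not given: they have to be found in the camera images.
- unit: Low stainless warming hob, fixed on the counter, 280 (x) x 380 (y) x 100 mm high. Origin: centre of its underside. At yaw 0 x points away from the robot, y left. Left half (y > 0): black glass with a saucepan. The hatch lies in the right half, x -90 to +50, y -160 to -30 mm, outer face flush with the top (z = 100 mm) when shut.
- hatch (a joint): Opening angle of the hatch (rad): 0 = shut flat (end stop); starts at 1.0 to 1.35, nearly upright. Aluminium plate, 140 mm from hinge to free edge, 130 mm wide, 4 mm thick, 0.3 kg, hinged at its -x edge (nearest the robot). Open, its outer face with the knob looks to the robot; it shuts by its free edge going away from the robot and down. Stiff hinge: stays at any angle.
- hatch_hinge (a point): Middle of the hatch's hinge line, at the level of the outer face; the hinge line runs along the y axis of the unit. The point's axes turn with the hatch: x from the hinge towards the free edge, y along the hinge, z out of the outer face.
- hatch_edge (a point): Middle of the hatch's free edge, on the outer face, 140 mm from the hinge. Pushing here moves the hatch with up to about 5 N.
- knob: Black wing knob on a steel shank, axis square to the hatch, 100 mm from the hinge line, on the middle of the width. Origin: on the axis, at the hatch's outer face (sinks when pressed). z out of the hatch, y along the wing (along the hinge line while unlocked). Above the origin: round flange 40 mm wide from 24 to 30 mm, then the wing 36 mm long (y) x 11 mm thick (x) from 30 to 52 mm.
- knob_grip (a point): On the knob's axis, 49 mm out from its origin: where to grip the wing (19 mm above the flange, 3 mm below the wing's top; with the TCP here the fingertips just reach the flange). Axes as knob. Under the hatch the shank ends in a greased cross bar 26 mm long, parallel to the wing, that passes through a slot in a keeper inside the hob.
- cap (a joint): Press depth of the knob (m), 0 = up. Spring 1.5 N + 0.1 N/mm. The keeper's depth is hidden: the bar comes free below it at 5 to 17 mm; 1.6 mm deeper it meets a stiff spring pad (20 N/mm more), felt as the bottom. Until it is free the turn is blocked. Let go after the quarter turn, the knob rises 2 mm above where it came free, bar in a notch: caught. The flange never touches the hatch.
- turn (a joint): Turn of the knob (rad), growing clockwise seen from above: -0.04 to 0.06 at the start = unlocked, 1.571 = locked; end stops at -0.05 and 1.62. Light to turn (under 0.1 N m) once the bar is pressed free. More than 10 N between bar and keeper or pad (pressed or turned too hard) bends the fastener.
- pan: Steel saucepan, 120 mm wide, 60 mm high, with a black handle, loose on the glass at the left of the hob. Bystander; origin: centre of its underside.
- mill: Dark wooden pepper mill, 56 mm wide, 205 mm high, loose on the counter to the right of the hob. Bystander; origin: centre of its underside.
- sauce: Yellow squeeze bottle, 54 mm wide, 170 mm high, loose on the counter to the right of the hob. Bystander; origin: centre of its underside.

How it is judged:
By the outcome, as a careful person would: the job done as asked, in the order asked, and still so for the second after the job is handed in, with the robot touching nothing.
It also fails if it takes over 59 s, if anything falls off the work surface, if the arm or the gripper's body presses on something with over 40 N, if the wrist force passes 120 N, or if a joint passes its speed limit or range.

## Working session

There is one attempt and no reset: what is moved stays moved. The work goes in short steps, Python scripts to look and compute and a tool call to move; the robot and the scene stay as the last step left them, time stands still between calls to the robot, and variables do not carry over. Pictures are saved under pics/ and viewed, about 8 in all and at most 12, crops included, and the job is handed in when it is done.

Besides the shell and the picture viewer there is one more tool, called after "Call:" in YAML: its name, and indented under it one key for each argument. drive_tool: Moves the arm, as the interface text tells. Shift numbers are shares of 0.12 m and turn numbers shares of 2 rad, none past 1 either way. Its arguments: {"type":"object","properties":{"series":{"type":"array","items":{"type":"array","items":{"type":"number","minimum":-1,"maximum":1}}},"fingers":{"type":"number"}},"required":["series"]}

```bash
mkdir -p pics
cat > h.py <<'E'
import numpy as np, cv2
from station import telemetry, capture, order
def snap(n,f):
    c=capture(n); cv2.imwrite('pics/'+f,c['color']); np.save('pics/'+f+'.npy',c,allow_pickle=True); return c
def load(f): return np.load('pics/'+f+'.npy',allow_pickle=True).item()
def ray(c,u,v):
    d=np.array([(u-c['cx'])/c['fx'],-(v-c['cy'])/c['fy'],-1.]); R=np.array(c['attitude'])
    return np.array(c['eye']),R@d
def plane(c,u,v,z):
    o,d=ray(c,u,v); return o+d*(z-o[2])/d[2]
def tri(c1,p1,c2,p2):
    o1,d1=ray(c1,*p1);o2,d2=ray(c2,*p2)
    s=np.linalg.lstsq(np.c_[d1,-d2],o2-o1,rcond=None)[0]
    a=o1+d1*s[0];b=o2+d2*s[1]; return (a+b)/2,np.linalg.norm(a-b)
def proj(c,p):
    q=np.array(c['attitude']).T@(np.array(p)-c['eye']); return c['cx']+c['fx']*q[0]/-q[2], c['cy']-c['fy']*q[1]/-q[2]
E
python3 - <<'E'
from h import *
for n in('side','top'):
    c=snap(n,n+'0.png'); print({k:(np.round(v,3).tolist()) for k,v in c.items() if k!='color'})
a=cv2.hconcat([cv2.imread('pics/side0.png'),cv2.imread('pics/top0.png')])
print(telemetry.sense())
E
```

```text
{'fx': 475.702, 'fy': 475.702, 'cx': 266.857, 'cy': 206.175, 'eye': [0.21, 0.425, 0.791], 'attitude': [[-0.732, 0.511, -0.451], [-0.682, -0.555, 0.476], [-0.007, 0.656, 0.755]]}
{'fx': 475.961, 'fy': 475.961, 'cx': 280.223, 'cy': 208.013, 'eye': [0.407, -0.007, 1.111], 'attitude': [[-0.016, 0.982, -0.188], [-1.0, -0.019, -0.016], [-0.019, 0.188, 0.982]]}
{'time_s': 0.1, 'joints': array([ 8.28272799e+01,  2.20858234e+01,  3.86125099e-01, -2.62801257e-02,
       -6.84100985e+01, -1.48185440e+01]), 'joint_velocities': array([-0.07182449, -0.15237806,  0.1173069 , -0.01196126,  0.05951344,
       -0.0041712 ]), 'effort': array([-9.37885961e-04, -3.91687846e+01,  1.87936163e+01,  4.23193976e+00,
        1.34966007e-02, -7.61294541e-05]), 'tcp_pos': array([0.2338099 , 0.57906791, 0.24026193]), 'ee_rot': array([[ 9.27177619e-01, -3.74621440e-01, -6.62425145e-04],
       [-3.74622018e-01, -9.27175781e-01, -1.84802900e-03],
       [ 7.81267334e-05,  1.96161017e-03, -9.99998073e-01]]), 'wrist_force': array([-0.41769644,  0.34628243,  0.46814284]), 'moment': array([ 0.0108821 , -0.01295592,  0.03488702]), 'gripper_width': 1.0007388514866877}
```

View pics/side0.png

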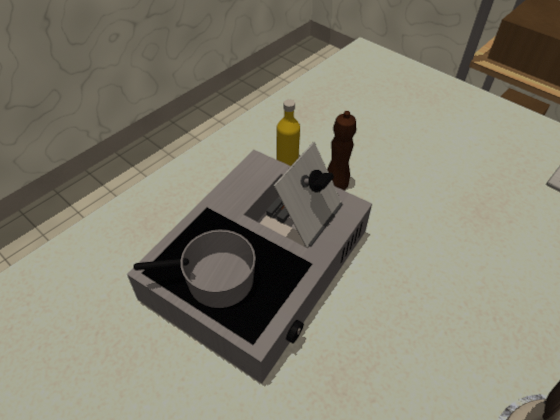

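View pics/top0.png

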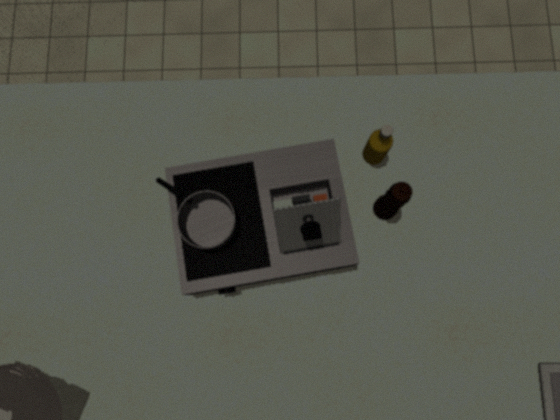

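The side view shows the hob (top corners at about (258,153), (371,206), (263,358), (133,270)) and the open hatch, with the knob at (320,181). In the top view the hob corners are at about (166,168), (333,140), (356,267), (183,293). The knob is at (311,228) and the free edge runs from (275,209) to (340,200). The mill and sauce bottle stand at the right.

Run:
```python
from h import *
s=load('side0.png');t=load('top0.png')
T=[(166,168),(333,140),(356,267),(183,293)];S=[(133,270),(258,153),(371,206),(263,358)]
P=[]
for a,b in zip(T,S):
    p,e=tri(t,a,s,b);q=plane(t,*a,.1);P.append(q);print(p.round(3),round(e,4),q.round(3),plane(s,*b,.1).round(3))
P=np.array(P);print('centre',P.mean(0),'yaw',np.degrees([np.arctan2(*(P[0]-P[1])[[0,1]]*np.array([-1,1])),np.arctan2(*(P[3]-P[2])[[0,1]]*np.array([-1,1]))]))
print('knob',tri(t,(311,228),s,(320,181)))
def crop(c,x0,y0,x1,y1,k):
    g=c['color'][y0:y1,x0:x1]; g=cv2.convertScaleAbs(g,alpha=2.2); return cv2.resize(g,None,fx=k,fy=k,interpolation=cv2.INTER_CUBIC)
a=crop(t,255,120,395,270,2.8);b=crop(s,235,90,375,240,2.8)
cv2.imwrite('pics/c1.png',cv2.hconcat([a,b]));print(a.shape)
```

```text
[0.691 0.256 0.107] 0.0062 [0.696 0.26  0.1  ] [0.693 0.252 0.1  ]
[ 0.751 -0.114  0.09 ] 0.0095 [ 0.752 -0.111  0.1  ] [ 0.739 -0.108  0.1  ]
[ 0.473 -0.147  0.1  ] 0.0051 [ 0.471 -0.149  0.1  ] [ 0.476 -0.147  0.1  ]
[0.422 0.215 0.1  ] 0.003 [0.423 0.216 0.1  ] [0.42  0.215 0.1  ]
centre [0.58539201 0.05423028 0.1       ] yaw [8.64959027 7.49456874]
knob (array([ 0.53881822, -0.05288236,  0.19730276]), np.float64(0.00583620223495616))
(420, 392, 3)
```

View pics/c1.png

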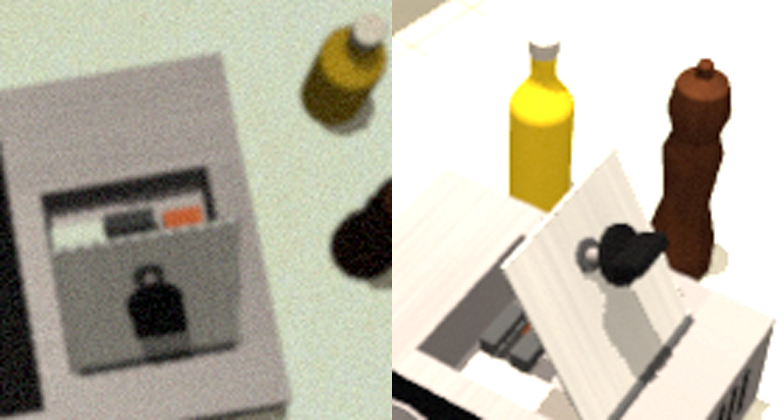

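The crop shows the hatch's free edge corners in the top view at (274.6,208.6) and (340,199.3), and in the side view at (274.6,184.6) and (314.6,143.6). It also shows the knob standing out towards the robot and the mill just to the right of the hatch.

Run:
```python
from h import *
s=load('side0.png');t=load('top0.png')
A=[(-.09+0,-.03),(-.09,-.16)]
for n,a,b in [('FL',(274.6,208.6),(274.6,184.6)),('FR',(340,199.3),(314.6,143.6)),('HR',(340,244.3),(341.4,203.6)),('HL',(281.8,253.2),(311,240))]:
    print(n,tri(t,a,s,b)[0].round(4),round(tri(t,a,s,b)[1],4))
U=np.array([(.14,.19),(.14,-.19),(-.14,-.19),(-.14,.19)])
Q=[np.array([tri(t,a,s,b)[0][:2] for a,b in zip([(166,168),(333,140),(356,267),(183,293)],[(133,270),(258,153),(371,206),(263,358)])])]
Q.append(np.array([plane(t,*a,.1)[:2] for a in [(166,168),(333,140),(356,267),(183,293)]]))
for q in Q:
    m=q.mean(0);H=U.T@(q-m);yaw=np.arctan2(H[0,1]-H[1,0],H[0,0]+H[1,1]);c,sn=np.cos(yaw),np.sin(yaw);R=np.array([[c,-sn],[sn,c]])
    print(m,np.degrees(yaw),'hinge',m+R@[-.09,-.095],'knob shut',m+R@[.01,-.095],'edge shut',m+R@[.05,-.095])
print('mill top',plane(t,401,190,.2),'sauce top',plane(t,387,131,.165), 'mill base',tri(t,(386,209),s,(341,187)))
```

```text
FL [0.5775 0.0178 0.2145] 0.0007
FR [ 0.5937 -0.1081  0.2132] 0.0001
HR [ 0.5214 -0.1166  0.0964] 0.0032
HL [0.5005 0.0067 0.1195] 0.0011
[0.58424851 0.05245062] 8.331989386480997 hinge [ 0.50896478 -0.05458844] knob shut [ 0.60790928 -0.04009757] edge shut [ 0.64748708 -0.03430123]
[0.58539201 0.05423028] 8.1948784303427 hinge [ 0.50985235 -0.05262832] knob shut [ 0.60883124 -0.03837427] edge shut [ 0.6484228  -0.03267265]
mill top [ 0.61268402 -0.22919626  0.2       ] sauce top [ 0.746884   -0.21673556  0.165     ] mill base (array([ 0.6119538 , -0.24597086, -0.02053648]), np.float64(0.00948308714001529))
```

Call:
drive_tool:
  series:
    - [0.45,0.4,-0.4,0]
    - [0.9,0.8,-0.6,0]
    - [0.9,0.8,-0.6,0]
  fingers: 0

```text
time_s: 0.48
tcp_pos: [0.2989, 0.4481, 0.3145]
ee_rot: [[0.927, -0.375, 0.0], [-0.375, -0.927, 0.001], [-0.0, -0.001, -1.0]]
wrist_force: [0.1, 0.8, -0.9]
gripper_width: 0.742
```

Call:
drive_tool:
  series:
    - [0.45,0.4,0,0]
    - [0.9,0.8,0,0]
    - [0.9,0.8,0,0]

```text
time_s: 0.85
tcp_pos: [0.3629, 0.3178, 0.3133]
ee_rot: [[0.926, -0.377, -0.0], [-0.377, -0.926, -0.0], [-0.0, 0.0, -1.0]]
wrist_force: [-0.1, 0.0, -0.2]
gripper_width: 0.403
```

Call:
drive_tool:
  series:
    - [0.45,0.4,0,0]
    - [0.9,0.8,0,0]
    - [0.9,0.8,0,0]

```text
time_s: 1.23
tcp_pos: [0.4272, 0.189, 0.313]
ee_rot: [[0.926, -0.377, -0.0], [-0.377, -0.926, -0.0], [-0.0, 0.0, -1.0]]
wrist_force: [-0.1, -0.6, -0.7]
gripper_width: 0.064
```

Call:
drive_tool:
  series:
    - [0.45,0.4,0,0]
    - [0.9,0.8,0,0]
    - [0.9,0.8,0,0]

```text
time_s: 1.6
tcp_pos: [0.4917, 0.0595, 0.3126]
ee_rot: [[0.926, -0.377, -0.001], [-0.377, -0.926, -0.0], [-0.001, 0.001, -1.0]]
wrist_force: [-0.8, 0.1, 0.7]
gripper_width: 0.008
```

Call:
drive_tool:
  series:
    - [0.3,0.2,0,0.09]
    - [0.6,0.4,0,0.18]
    - [0.6,0.4,0,0.27]
    - [0.6,0.4,0,0.36]
    - [0.6,0.4,0,0.45]
    - [0.6,0.4,0,0.52]
    - [0.6,0.4,0,0.52]
    - [0.6,0.4,0,0.52]

```text
time_s: 2.6
tcp_pos: [0.5397, -0.0095, 0.313]
ee_rot: [[0.149, -0.989, -0.0], [-0.989, -0.149, -0.0], [-0.0, 0.0, -1.0]]
wrist_force: [0.4, -0.4, 0.9]
gripper_width: 0.011
```

Call:
drive_tool:
  series:
    - [0,0,0.4,0]
    - [0,0,0.74,0]
    - [0,0,0.74,0]
    - [0,-0.07,0.74,0]
    - [0,-0.14,0.74,0]
    - [0,-0.18,0.77,0]
    - [0,-0.22,0.8,0]
    - [0,-0.26,0.83,0]
    - [0,-0.3,0.87,0]
    - [0,-0.3,0.87,0]

```text
time_s: 3.85
tcp_pos: [0.5751, -0.0045, 0.2079]
ee_rot: [[0.146, -0.989, -0.002], [-0.989, -0.146, -0.0], [-0.0, 0.002, -1.0]]
wrist_force: [0.5, -0.6, -0.1]
gripper_width: 0.005
```

Run:
```python
from h import *
s=snap('side','side1.png');t=snap('top','top1.png')
f=lambda c,x0,y0:cv2.resize(cv2.convertScaleAbs(c['color'][y0:y0+200,x0:x0+200],alpha=2),None,fx=2,fy=2)
cv2.imwrite('pics/c2.png',cv2.hconcat([f(t,220,110),f(s,200,80)]))
```

```text
(no output)
```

View pics/c2.png

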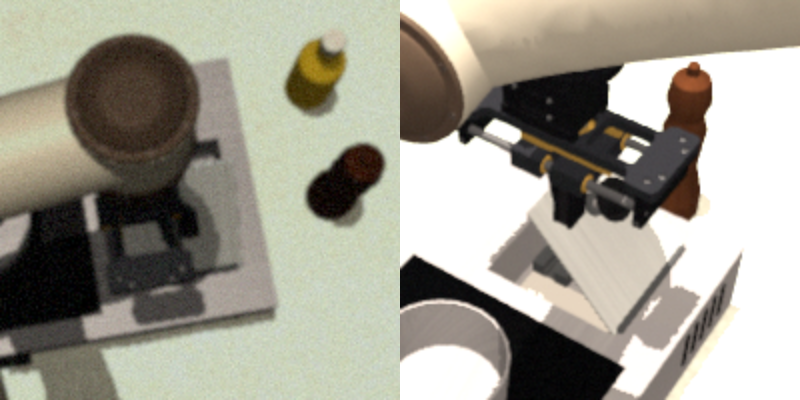

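The finger is on the hatch's outer face, left of the knob at about (565,210) in the crop. The hatch is moving with it.

Call:
drive_tool:
  series:
    - [0,-0.07,0.08,0]
    - [0,-0.135,0.16,0]
    - [0,-0.19,0.25,0]
    - [0,-0.234,0.344,0]
    - [0,-0.27,0.44,0]
    - [0,-0.295,0.545,0]
    - [0,-0.31,0.645,0]
    - [0,-0.31,0.645,0]

```text
time_s: 4.95
tcp_pos: [0.611, 0.0008, 0.1298]
ee_rot: [[0.146, -0.989, -0.003], [-0.989, -0.146, -0.001], [0.0, 0.003, -1.0]]
wrist_force: [-0.4, 0.5, 0.0]
gripper_width: 0.005
```

Call:
drive_tool:
  series:
    - [0,0,0.03,0]
    - [0,0,0.06,0]
    - [0,0,0.08,0]
    - [0,0,0.08,0]

```text
time_s: 5.45
tcp_pos: [0.6118, 0.0009, 0.1218]
ee_rot: [[0.146, -0.989, -0.0], [-0.989, -0.146, 0.0], [-0.0, 0.0, -1.0]]
wrist_force: [0.2, -0.7, 0.7]
gripper_width: 0.008
```

Call:
drive_tool:
  series:
    - [0,0,0.01,0]
    - [0,0,0.02,0]
    - [0,0,0.025,0]
    - [0,0,0.025,0]

```text
time_s: 5.95
tcp_pos: [0.612, 0.0009, 0.1192]
ee_rot: [[0.147, -0.989, 0.0], [-0.989, -0.147, -0.0], [0.0, -0.0, -1.0]]
wrist_force: [-0.6, 0.2, 3.1]
gripper_width: 0.01
```

Call:
drive_tool:
  series:
    - [0,0,0.005,0]
    - [0,0,0.01,0]
    - [0,0,0.01,0]

```text
time_s: 6.32
tcp_pos: [0.612, 0.0009, 0.1191]
ee_rot: [[0.147, -0.989, 0.001], [-0.989, -0.147, -0.0], [0.0, -0.001, -1.0]]
wrist_force: [-2.6, 1.1, 7.3]
gripper_width: 0.004
```

Call:
drive_tool:
  series:
    - [0,0,-0.5,0]
    - [0,0,-0.9,0]
    - [0,0.5,-0.9,0]
    - [0,0.95,-0.9,0]
    - [0,0.95,-0.9,0]
  fingers: 87

```text
time_s: 6.95
tcp_pos: [0.4953, -0.0165, 0.2255]
ee_rot: [[0.146, -0.989, -0.002], [-0.989, -0.146, 0.0], [-0.001, 0.002, -1.0]]
wrist_force: [0.5, 0.8, -0.3]
gripper_width: 0.493
```

Call:
drive_tool:
  series:
    - [-0.4,0.4,0,0]
    - [-0.4,0.8,0,0]
    - [-0.4,0.8,0,0]
    - [-0.4,0.8,0,0]

```text
time_s: 7.45
tcp_pos: [0.3985, 0.0182, 0.2262]
ee_rot: [[0.147, -0.989, 0.002], [-0.989, -0.147, 0.001], [-0.0, -0.002, -1.0]]
wrist_force: [0.1, 0.4, -0.1]
gripper_width: 0.937
```

Run:
```python
from h import *
s=snap('side','side2.png');t=snap('top','top2.png')
f=lambda c,x0,y0:cv2.resize(cv2.convertScaleAbs(c['color'][y0:y0+130,x0:x0+130],alpha=2),None,fx=3,fy=3,interpolation=cv2.INTER_CUBIC)
cv2.imwrite('pics/c3.png',cv2.hconcat([f(t,240,140),f(s,245,125)]))
```

```text
(no output)
```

View pics/c3.png

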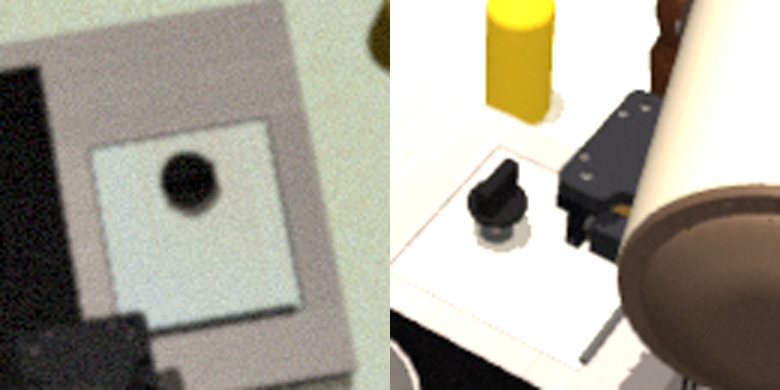

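The hatch is flush all round. The knob shows at top pixel (303,200) and side pixel (281,193), with the wing along the hinge.

Run:
```python
from h import *
s=load('side2.png');t=load('top2.png')
g=cv2.GaussianBlur(t['color'],(3,3),0).max(2)[180:225,285:325]
m=(g<45).astype('uint8');n,l,st,ce=cv2.connectedComponentsWithStats(m);i=1+st[1:,4].argmax()
u,v=ce[i]+[285,180];print(st[i],u,v,plane(t,u,v,.132),tri(t,(u,v),s,(281,193.3)))
# hatch corners
C=np.array([plane(t,240+a/3,140+b/3,.1) for a,b in[(92,151),(268,122),(298,306),(122,330)]]);print(C.round(4))
ux=(C[0]+C[1]-C[2]-C[3])/2;uy=(C[0]-C[1]+C[3]-C[2])/2
ux/=np.linalg.norm(ux);print('yaw',np.degrees(np.arctan2(ux[1],ux[0])),np.degrees(np.arctan2(-uy[0],uy[1])),'knob',(C[2]+C[3])/2+.1*ux)
# wing ends in side view
for p in[(96,188),(122,164)]: print(plane(s,245+p[0]/3,125+p[1]/3,.152))
print(telemetry.sense()['ee_rot'])
```

```text
[  9  11  18  20 274] 302.59124087591243 200.21167883211677 [ 0.61027521 -0.03872922  0.132     ] (array([ 0.61219029, -0.03919188,  0.12166311]), np.float64(0.0005205959456332722))
[[ 0.6403  0.0292  0.1   ]
 [ 0.6593 -0.0992  0.1   ]
 [ 0.5245 -0.1157  0.1   ]
 [ 0.5097  0.0095  0.1   ]]
yaw 7.75969989693492 7.594289463743705 knob [ 0.61616746 -0.0395589   0.1       ]
[ 0.60851484 -0.02374062  0.152     ]
[ 0.610358   -0.04989061  0.152     ]
[[ 1.46077785e-01 -9.89272792e-01  7.89502765e-04]
 [-9.89273107e-01 -1.46077741e-01  1.13774608e-04]
 [ 2.77465630e-06 -7.97653796e-04 -9.99999682e-01]]
```

Call:
drive_tool:
  series:
    - [0.3,-0.45,0,0]
    - [0.73,-1,0,0.006]
    - [0.73,-1,0,0.006]

```text
time_s: 7.92
tcp_pos: [0.5324, -0.0532, 0.2242]
ee_rot: [[0.132, -0.991, -0.001], [-0.991, -0.132, -0.001], [0.001, 0.001, -1.0]]
wrist_force: [-0.4, -0.3, 0.3]
gripper_width: 0.999
```

Call:
drive_tool:
  series:
    - [0,-0.35,0,0]
    - [0,-0.673,0,0]
    - [0,-0.673,0,0]
    - [0,-0.673,0,0]

```text
time_s: 8.43
tcp_pos: [0.6088, -0.0409, 0.2244]
ee_rot: [[0.134, -0.991, -0.002], [-0.991, -0.134, -0.0], [-0.0, 0.002, -1.0]]
wrist_force: [-0.2, -0.3, -0.2]
gripper_width: 1.005
```

Run:
```python
from h import *
print(telemetry.sense()['tcp_pos'])
s=snap('side','side3.png')
cv2.imwrite('pics/c4.png',cv2.resize(cv2.convertScaleAbs(s['color'][100:230,220:370],alpha=1.6),None,fx=4,fy=4,interpolation=cv2.INTER_CUBIC))
```

```text
[ 0.60879555 -0.04091364  0.22442976]
```

View pics/c4.png

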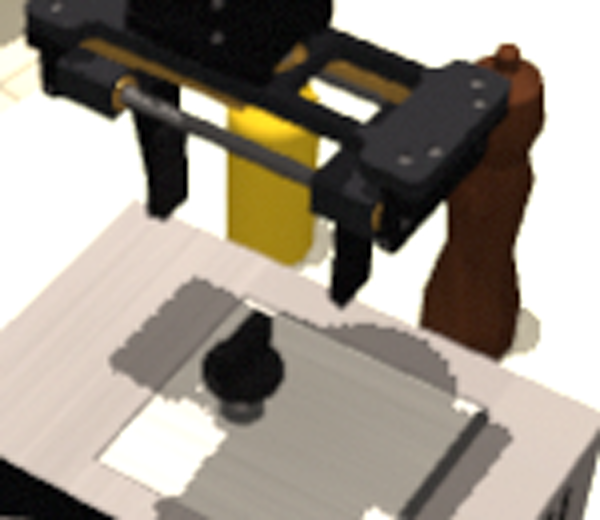

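The fingers straddle the knob along x, with the wing at (240,345) in the crop between the tips at (165,215) and (345,300). The mill is clear behind.

Call:
drive_tool:
  series:
    - [-0.016,-0.012,0.3,0]
    - [-0.016,-0.012,0.55,0]
    - [-0.016,-0.012,0.6,0]
    - [-0.016,-0.012,0.6,0]
  fingers: 30

```text
time_s: 8.98
tcp_pos: [0.6101, -0.0386, 0.1545]
ee_rot: [[0.135, -0.991, 0.001], [-0.991, -0.135, -0.0], [0.0, -0.001, -1.0]]
wrist_force: [1.2, -0.6, -0.2]
gripper_width: 0.634
```

Call:
drive_tool:
  series:
    - [0,0,0,0]
    - [0,0,0,0]
    - [0,0,0,0]

```text
time_s: 9.35
tcp_pos: [0.6102, -0.0384, 0.1543]
ee_rot: [[0.135, -0.991, 0.001], [-0.991, -0.135, 0.0], [-0.0, -0.001, -1.0]]
wrist_force: [1.0, -0.2, -0.2]
gripper_width: 0.367
```

Call:
drive_tool:
  series:
    - [0,0,0,0]
    - [0,0,0,0]
    - [0,0,0,0]
    - [0,0,0,0]
    - [0,0,0,0]
    - [0,0,0,0]
    - [0,0,0,0]
    - [0,0,0,0]
  fingers: 0

```text
time_s: 10.35
tcp_pos: [0.6114, -0.0382, 0.1539]
ee_rot: [[0.135, -0.991, 0.004], [-0.991, -0.135, 0.0], [0.0, -0.004, -1.0]]
wrist_force: [4.8, 0.5, -3.0]
gripper_width: 0.122
```

Call:
drive_tool:
  series:
    - [0,-0.01,0.005,0]
    - [0,-0.01,0.005,0]
    - [0,-0.01,0.005,0]

```text
time_s: 10.72
tcp_pos: [0.6116, -0.0382, 0.1536]
ee_rot: [[0.135, -0.991, 0.001], [-0.991, -0.135, 0.0], [0.0, -0.001, -1.0]]
wrist_force: [3.3, 0.2, 1.9]
gripper_width: 0.123
```

Call:
drive_tool:
  series:
    - [0,0,0.01,0]
    - [0,0,0.02,0]
    - [0,0,0.03,0]
    - [0,0,0.03,0]

```text
time_s: 11.22
tcp_pos: [0.6116, -0.0382, 0.1496]
ee_rot: [[0.135, -0.991, 0.001], [-0.991, -0.135, 0.0], [0.0, -0.001, -1.0]]
wrist_force: [4.7, 0.7, 1.8]
gripper_width: 0.121
```

Call:
drive_tool:
  series:
    - [0,-0.005,0.006,0]
    - [0,-0.01,0.012,0]
    - [0,-0.01,0.012,0]
    - [0,-0.01,0.012,0]

```text
time_s: 11.72
tcp_pos: [0.6118, -0.0382, 0.1478]
ee_rot: [[0.134, -0.991, -0.001], [-0.991, -0.134, -0.0], [-0.0, 0.001, -1.0]]
wrist_force: [2.2, 1.4, 1.2]
gripper_width: 0.124
```

Call:
drive_tool:
  series:
    - [0,0,0.005,0]
    - [0,0,0.005,0]
    - [0,0,0.005,0]

```text
time_s: 12.1
tcp_pos: [0.6118, -0.0382, 0.1472]
ee_rot: [[0.134, -0.991, -0.001], [-0.991, -0.134, -0.0], [-0.0, 0.001, -1.0]]
wrist_force: [1.3, 0.7, 1.9]
gripper_width: 0.121
```

Call:
drive_tool:
  series:
    - [0,0,0.005,0]
    - [0,0,0.005,0]
    - [0,0,0.005,0]

```text
time_s: 12.48
tcp_pos: [0.6119, -0.0382, 0.1466]
ee_rot: [[0.134, -0.991, -0.001], [-0.991, -0.134, -0.0], [-0.0, 0.001, -1.0]]
wrist_force: [-0.1, 0.5, 2.1]
gripper_width: 0.124
```

Call:
drive_tool:
  series:
    - [0,0,0.005,0]
    - [0,0,0.005,0]

```text
time_s: 12.72
tcp_pos: [0.6119, -0.0382, 0.146]
ee_rot: [[0.134, -0.991, -0.001], [-0.991, -0.134, -0.0], [-0.0, 0.001, -1.0]]
wrist_force: [-1.0, 0.6, 2.9]
gripper_width: 0.121
```

Call:
drive_tool:
  series:
    - [0,0,0.005,0]
    - [0,0,0.005,0]

```text
time_s: 12.98
tcp_pos: [0.6119, -0.0382, 0.1454]
ee_rot: [[0.135, -0.991, -0.001], [-0.991, -0.135, -0.0], [-0.0, 0.001, -1.0]]
wrist_force: [-0.8, 0.1, 2.5]
gripper_width: 0.125
```

Call:
drive_tool:
  series:
    - [0,0,0.005,0]
    - [0,0,0.005,0]

```text
time_s: 13.22
tcp_pos: [0.612, -0.0382, 0.1448]
ee_rot: [[0.134, -0.991, -0.001], [-0.991, -0.134, -0.0], [-0.0, 0.001, -1.0]]
wrist_force: [-1.7, 1.6, 2.9]
gripper_width: 0.125
```

Call:
drive_tool:
  series:
    - [0,0,0.005,0]
    - [0,0,0.005,0]

```text
time_s: 13.48
tcp_pos: [0.612, -0.0382, 0.1442]
ee_rot: [[0.135, -0.991, -0.001], [-0.991, -0.135, -0.0], [-0.0, 0.001, -1.0]]
wrist_force: [-2.4, 0.0, 2.6]
gripper_width: 0.123
```

Call:
drive_tool:
  series:
    - [0,0.005,0.005,0]
    - [0,0.005,0.005,0]

```text
time_s: 13.72
tcp_pos: [0.6119, -0.0382, 0.1439]
ee_rot: [[0.135, -0.991, 0.0], [-0.991, -0.135, 0.0], [0.0, -0.0, -1.0]]
wrist_force: [-1.3, 0.8, 2.8]
gripper_width: 0.121
```

Call:
drive_tool:
  series:
    - [0,0,0.005,0]
    - [0,0,0.005,0]

```text
time_s: 13.98
tcp_pos: [0.6119, -0.0382, 0.1433]
ee_rot: [[0.135, -0.991, 0.0], [-0.991, -0.135, 0.0], [0.0, -0.0, -1.0]]
wrist_force: [-1.2, 0.6, 2.2]
gripper_width: 0.122
```

Call:
drive_tool:
  series:
    - [0,0,0.005,0]
    - [0,0,0.005,0]

```text
time_s: 14.22
tcp_pos: [0.6119, -0.0382, 0.1426]
ee_rot: [[0.135, -0.991, 0.0], [-0.991, -0.135, -0.0], [0.0, -0.0, -1.0]]
wrist_force: [-1.4, 0.3, 2.7]
gripper_width: 0.125
```

Call:
drive_tool:
  series:
    - [0,0,0.005,0]
    - [0,0,0.005,0]

```text
time_s: 14.48
tcp_pos: [0.6119, -0.0382, 0.142]
ee_rot: [[0.135, -0.991, 0.0], [-0.991, -0.135, 0.0], [0.0, -0.0, -1.0]]
wrist_force: [-2.1, 0.7, 2.8]
gripper_width: 0.125
```

Call:
drive_tool:
  series:
    - [0,0,0.005,0]
    - [0,0,0.005,0]

```text
time_s: 14.72
tcp_pos: [0.6119, -0.0382, 0.1414]
ee_rot: [[0.135, -0.991, 0.0], [-0.991, -0.135, 0.0], [0.0, -0.0, -1.0]]
wrist_force: [-1.3, -0.0, 3.5]
gripper_width: 0.124
```

Call:
drive_tool:
  series:
    - [0,0,0.005,0]
    - [0,0,0.005,0]

```text
time_s: 14.98
tcp_pos: [0.6119, -0.0382, 0.1408]
ee_rot: [[0.135, -0.991, 0.0], [-0.991, -0.135, 0.0], [0.0, -0.0, -1.0]]
wrist_force: [-0.1, 1.0, 2.9]
gripper_width: 0.121
```

Call:
drive_tool:
  series:
    - [0,0,0.005,0]
    - [0,0,0.005,0]

```text
time_s: 15.22
tcp_pos: [0.6118, -0.0382, 0.1402]
ee_rot: [[0.135, -0.991, 0.0], [-0.991, -0.135, 0.0], [0.0, -0.0, -1.0]]
wrist_force: [-0.4, 1.3, 2.7]
gripper_width: 0.125
```

Call:
drive_tool:
  series:
    - [0,0,0.005,0]
    - [0,0,0.005,0]

```text
time_s: 15.48
tcp_pos: [0.6118, -0.0382, 0.1396]
ee_rot: [[0.135, -0.991, 0.0], [-0.991, -0.135, 0.0], [0.0, -0.0, -1.0]]
wrist_force: [-0.5, 0.8, 2.8]
gripper_width: 0.126
```

Call:
drive_tool:
  series:
    - [0,0,0.005,0]
    - [0,0,0.005,0]

```text
time_s: 15.72
tcp_pos: [0.6118, -0.0382, 0.139]
ee_rot: [[0.135, -0.991, 0.0], [-0.991, -0.135, -0.0], [0.0, -0.0, -1.0]]
wrist_force: [-0.2, 1.2, 3.1]
gripper_width: 0.123
```

Call:
drive_tool:
  series:
    - [0,0,0.005,0]
    - [0,0,0.005,0]

```text
time_s: 15.98
tcp_pos: [0.6118, -0.0382, 0.1384]
ee_rot: [[0.135, -0.991, 0.0], [-0.991, -0.135, -0.0], [0.0, -0.0, -1.0]]
wrist_force: [0.2, 1.3, 2.2]
gripper_width: 0.125
```

Call:
drive_tool:
  series:
    - [0,0,0.005,0]
    - [0,0,0.005,0]

```text
time_s: 16.23
tcp_pos: [0.6119, -0.0382, 0.1381]
ee_rot: [[0.135, -0.991, 0.0], [-0.991, -0.135, -0.0], [0.0, -0.0, -1.0]]
wrist_force: [-0.3, 0.6, 4.7]
gripper_width: 0.122
```

Call:
drive_tool:
  series:
    - [0,0,0.005,0]
    - [0,0,0.005,0]

```text
time_s: 16.48
tcp_pos: [0.6118, -0.0382, 0.1379]
ee_rot: [[0.135, -0.991, 0.001], [-0.991, -0.135, -0.0], [0.0, -0.001, -1.0]]
wrist_force: [-0.4, 0.7, 5.8]
gripper_width: 0.126
```

The bottom is felt: contact is at z ≈ 0.1382, with force up from about 3 to 5.8 N. I back off a little before turning.

Call:
drive_tool:
  series:
    - [0,0,-0.01,0]
    - [0,0,-0.01,0]
    - [0,0,-0.01,0]

```text
time_s: 16.85
tcp_pos: [0.6118, -0.0382, 0.1383]
ee_rot: [[0.135, -0.991, 0.0], [-0.991, -0.135, 0.0], [0.0, -0.0, -1.0]]
wrist_force: [0.2, -0.3, 3.6]
gripper_width: 0.124
```

Call:
drive_tool:
  series:
    - [0,0,0,0.02]
    - [0,0,0,0.04]
    - [0,0,0,0.06]
    - [0,0,0,0.06]

```text
time_s: 17.35
tcp_pos: [0.6116, -0.0382, 0.1382]
ee_rot: [[0.015, -1.0, -0.0], [-1.0, -0.015, 0.0], [-0.0, 0.0, -1.0]]
wrist_force: [-0.1, 0.2, 3.4]
gripper_width: 0.126
```

```bash
python3 -c "
from h import *
s=telemetry.sense();print(s['tcp_pos'],s['wrist_force'],s['moment'])"
```

```text
[ 0.61160835 -0.03818577  0.13819188] [-0.12711555  0.18998156  3.43010659] [0.30136357 0.02889335 0.01889431]
```

Call:
drive_tool:
  series:
    - [0,0,-0.001,0.06]
    - [0,0,-0.002,0.12]
    - [0,0,-0.002,0.18]
    - [0,0,-0.002,0.24]
    - [0,0,-0.002,0.3]
    - [0,0,-0.002,0.36]
    - [0,0,-0.002,0.36]

```text
time_s: 18.23
tcp_pos: [0.6107, -0.0378, 0.1381]
ee_rot: [[-0.647, -0.763, -0.002], [-0.763, 0.647, 0.001], [0.001, 0.002, -1.0]]
wrist_force: [-3.1, 2.8, 3.0]
gripper_width: 0.122
```

```bash
python3 -c "
from h import *
s=telemetry.sense();print(s['tcp_pos'],s['wrist_force'],s['moment'])"
```

```text
[ 0.61069732 -0.03783929  0.13814191] [-3.10617182  2.82469424  2.98227424] [ 1.08263882  0.73250296 -0.0414688 ]
```

Call:
drive_tool:
  series:
    - [0,0.008,-0.002,0.06]
    - [0,0.008,-0.002,0.12]
    - [0,0.008,-0.002,0.18]
    - [0,0.008,-0.002,0.24]
    - [0,0.008,-0.002,0.3]
    - [0,0.008,-0.002,0.35]
    - [0,0.008,-0.002,0.365]
    - [0,0.008,-0.002,0.365]
    - [0,0.008,-0.002,0.365]

```text
time_s: 19.35
tcp_pos: [0.6102, -0.0368, 0.1383]
ee_rot: [[-0.99, -0.138, -0.002], [-0.138, 0.99, 0.001], [0.002, 0.001, -1.0]]
wrist_force: [-1.7, 5.2, 3.6]
gripper_width: 0.123
```

```bash
python3 -c "
from h import *
s=telemetry.sense();print(s['tcp_pos'],s['wrist_force'],s['moment']);R=s['ee_rot'];print(np.degrees(np.arctan2(R[1,0],R[0,0])))"
```

```text
[ 0.6101863  -0.03682795  0.13834818] [-1.74345668  5.15525823  3.64110563] [ 1.58916593  0.65235507 -0.01879822]
-172.06123980538237
```

Call:
drive_tool:
  series:
    - [0,0.008,0,0]
    - [0,0.008,0,0]
    - [0,0.008,-0.01,0]
    - [0,0.008,-0.017,0]
    - [0,0.008,-0.025,0]
    - [0,0.008,-0.025,0]

```text
time_s: 20.1
tcp_pos: [0.6103, -0.0367, 0.1417]
ee_rot: [[-0.991, -0.135, -0.001], [-0.135, 0.991, -0.0], [0.001, 0.0, -1.0]]
wrist_force: [-3.7, 2.5, 3.2]
gripper_width: 0.123
```

Call:
drive_tool:
  series:
    - [0,0,-0.002,0]
    - [0,0,-0.004,0]
    - [0,0,-0.004,0]

```text
time_s: 20.48
tcp_pos: [0.6103, -0.0367, 0.1418]
ee_rot: [[-0.991, -0.135, -0.002], [-0.135, 0.991, 0.0], [0.002, 0.0, -1.0]]
wrist_force: [-4.2, 2.4, 0.3]
gripper_width: 0.125
```

The knob stops rising at z = 0.1418, as predicted for the caught position. I release it.

Call:
drive_tool:
  series:
    - [0,0,0,0]
    - [0,0,0,0]
    - [0,0,0,0]
    - [0,0,0,0]
    - [0,0,0,0]
    - [0,0,0,0]
    - [0,0,0,0]
    - [0,0,0,0]
  fingers: 60

```text
time_s: 21.48
tcp_pos: [0.6109, -0.0366, 0.1424]
ee_rot: [[-0.991, -0.135, -0.0], [-0.135, 0.991, -0.0], [0.0, -0.0, -1.0]]
wrist_force: [-0.5, 0.5, 0.1]
gripper_width: 0.689
```

Call:
drive_tool:
  series:
    - [0,0,-0.2,0]
    - [0,0,-0.5,0]
    - [0,0,-0.9,0]
    - [0,0,-0.9,0]
    - [0.5,0,-0.9,0]
    - [1,0,-0.9,0]
    - [1,0,-0.9,0]

```text
time_s: 22.35
tcp_pos: [0.4872, -0.0536, 0.2495]
ee_rot: [[-0.991, -0.135, -0.004], [-0.135, 0.991, 0.0], [0.003, 0.001, -1.0]]
wrist_force: [1.5, 0.1, 0.2]
gripper_width: 0.689
```

Call:
drive_tool:
  series:
    - [0.5,0,0,0]
    - [0.9,0,0,0]
    - [0.9,0,0,0]
    - [0.9,0,0,0]

```text
time_s: 22.85
tcp_pos: [0.3861, -0.0673, 0.2508]
ee_rot: [[-0.991, -0.136, 0.002], [-0.136, 0.991, 0.0], [-0.002, -0.0, -1.0]]
wrist_force: [-0.3, -0.5, 0.2]
gripper_width: 0.688
```

Run:
```python
from h import *
s=snap('side','side4.png');t=snap('top','top4.png')
f=lambda c,x0,y0,w,k:cv2.resize(cv2.convertScaleAbs(c['color'][y0:y0+w,x0:x0+w],alpha=1.7),None,fx=k,fy=k,interpolation=cv2.INTER_CUBIC)
cv2.imwrite('pics/c5.png',cv2.hconcat([f(t,150,110,280,400/280),f(s,235,115,100,4)]))
```

```text
(no output)
```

View pics/c5.png

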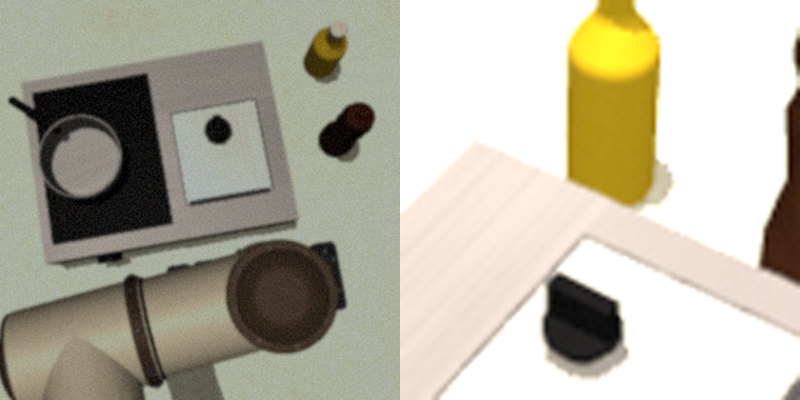

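The hatch is shut and the wing now runs across the hinge, sunk low. The pan at (206,220), the mill and the bottle stand where they were. The arm is clear.

```bash
python3 -c "
from h import *
print(order.finish_job())"
```

```text
the job is handed in; nothing more can be done
None
```

The hatch is shut and its fastener is locked. I handed the job in at about 23 s, and it reported no verdict.

- **Closing:** I pushed the hatch down with the closed fingers until it met its stop. The fingertips were then at z = 0.100 m, with 7 N on the wrist.
- **Pressing:** I gripped the wing and pressed in 0.6 mm steps. The bottom came at about 15.6 mm depth, where the wrist force rose from 3 N to 5.8 N. I eased back about 0.4 mm before turning.
- **Turning:** I turned the knob about 90° clockwise. The turning moment stayed under 0.05 N m at each check. Sideways load on the knob reached about 5 N because the grip was slightly off the knob's axis.
- **Catching:** When let up, the knob stopped at z = 0.1418 m, 3.6 mm above the bottom, as expected for a caught cam. At that point the spring force on the gripper dropped to zero.

**Last pictures:** They show the hatch flush, the wing a quarter turn round and sunk, and the arm clear. By eye, the pan, mill and bottle are where they were. No check failed or disagreed. The locked angle was not measured from the pictures: it rests on the gripper's turn, which is within about 1° of a quarter turn.

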